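Snug an adjustable wrench on a hold-down nut and nip it up

ROBOT

A 6-joint arm with a two-finger parallel gripper is mounted at the origin on a cart in front of the work surface, level with it; the furniture and walls round the work are solid. World frame = base frame: x ahead of the robot, y to its left, z up, the work surface at z = 0. Lengths are in m, angles in rad, forces in N, time in s.
With the tool pointing down it reaches from about 0.225 to 0.725 m from the base axis. Payload 3.1 kg.
Tool frame: the origin (TCP) lies at the centre of the arm's flange, where the gripper is bolted on; the fingertips stand 173 mm ahead of it and the grasp point (between the pads) lies 155 mm ahead of it (env.tip_reach is the distance from the TCP to the fingertips, in m); z points along the fingers, y is the line along which they close (so a half turn about z gives the same grasp; the last joint's range is limited). The gripper opens to 85 mm and grips with 20 to 120 N. Pads are 22 mm wide; open, the fingers measure 114 mm over their backs; the gripper's body (76 mm by 85 mm) begins 54 mm behind the grasp point. The pads swing forward as they close: fully open they stand 13 mm farther back than shut.
Start: joints at [1.073, 0.048, 0.099, 1.622, 0, 1.443], TCP at [0.19, 0.49, 0.405] pointing down, gripper open.
Joint ranges: [-2.91, 2.91], [-0.99, 1.94], [-1.21, 1.42], [-2.12, 2.29], [-1.49, 1.47], [-3.14, 3.14]. Speed limits (rad/s): [2.79, 2.79, 3.14, 3.14, 3.14, 3.14].

INTERFACE

Orientations are given as a rotation vector (axis times angle).
In Python, from workcell import env, vision, finish_job gives the robot as it stands.
- The arm moves only by the tool arm_command, never from a script. Its argument "commands" is a list of rows, each a list of 7 numbers: the shift along the tool's x, y, z in m, then the turn, a rotation vector about the tool's x, y, z in degrees, then the finger opening in m, from 0 to 0.0854. A call has 1 to 12 rows; each row is the pose to reach, as a shift and turn from the pose commanded when the call began, along the tool's axes at that moment; what a row does not reach only later rows make up. A row lasts 1/10 s, in which the tool goes at most 50 mm and 8.59 degrees, less where a joint would pass 70% of its speed; a pose out of reach is approached as far as the arm can. A call with a gripper value outside its range is refused whole. The fingers move at their own pace and stop on an object; "newtons" is the grip in N (left out, the last holds). Time passes only in rows, so rows that repeat a pose let the fingers close. It gives the time, the measured TCP pose, the force, the opening and the grip force at its end, in the units of the state.
- env.get_state(): the state, without advancing time (a new reading comes with each control period).
- vision.read_camera(name): name is "side" or "top"; returns a dict with "frame" (420x560x3 uint8, red, green, blue), "range_z" (420x560 float32, m along the optical axis (not along the pixel's ray), 0 where there is no reading), "fov_y" (degrees; the focal length in pixels is half the picture's height over the tangent of half this angle, whatever the lens; pixels are square), "cx", "cy" (the principal point, pixels), "world_to_cam" (4x4, takes a point from world to camera coordinates). Camera axes: x right, y up, looking along -z (the intrinsics and any distortion apply to the point x, -y, -z); pixel columns grow to the right and rows downward; lengths in m; the calibration is good to about 2 mm. A picture is of the moment at which its call begins.
- finish_job(): hands the job in; it is judged then, once.
The state is a dict: "time_s": time; "q": joint angles; "qvel": joint speeds; "joint_efforts": joint torques, N m; "position": TCP position; "tool_rot": TCP orientation; "wrist_force": force on the tool from outside, world axes, zero at the start; "wrist_torque": the same for the moment, N m; "opening": finger opening in m; "grasp_force": force on a finger pad.
Only numpy, scipy, OpenCV 4.12 (cv2) and the standard library are available. Lean on these libraries where they do the work, as an engineer would, in place of code of your own. Each camera call takes 0.05 s, during which the arm holds its last target. There are 200 camera calls.

TASK

The label-roll stand has worked loose on the desk: lift the adjustable wrench over its brass hold-down nut so that it lies flat on the plate with the nut between the open jaws, then roll the wrench's worm with light fingertip strokes until the jaw is closed snugly on the nut. Only then swing the handle to tighten the nut by an eighth of a turn, clockwise seen from above, and let go, leaving the wrench snug on the nut. Do not press hard on the worm, do not force the jaw or turn the nut with the fingers themselves, and leave the other things on the desk where they are.

Things in the scene. Friction and masses are not known exactly. Their poses are not given: they have to be found in the camera images.
- wrench: loose steel adjustable wrench, 0.33 kg, 193 mm long, lying flat; head 13 mm thick. Origin on the underside, where the nut's centre comes when snug and fully in. x points out of the mouth, z up. The fixed jaw's face is at y = -12 mm (x -15 to 17 mm), the throat at x = -15 mm; the movable jaw is on the +y side. The handle's centre line runs from the origin at 165 degrees from x (15 off -x, towards +y)
- handle_grip (a point): point on the handle's top face 72 mm from the wrench's origin along its centre line, near the balance point: good to grip across. There the handle is 21 mm wide; it stands 2 mm off the surface that the wrench lies on and its top is at 11 mm
- handle_end (a point): point on the handle's top face 150 mm from the wrench's origin along its centre line: good to push. There the handle is 21 to 24 mm wide; it ends at 174 mm
- wrench_jaw (a joint): how far the movable jaw has closed, m: the jaws stand (31 mm - value) apart, so they are snug on the nut's 24 mm at about 0.007. Starts at 0.7 to 2.4 mm. It is driven by the worm alone and holds itself
- worm (a joint): angle of the wrench's knurled worm, rad, growing as it closes the jaw, 4.5 mm a turn: drag its top towards the jaws (+x of the wrench). It turns stiffly (3 N at its rim) and stays where left, so a fingertip must press on it with some 5 to 8 N to carry it along; over 20 N spoils it. Once the jaw bears on the nut the worm stops and the fingertip slips on it
- worm_top (a point): top of the worm, 16 mm above the wrench's underside and 3 mm proud of the head, at x = -30 mm, y = 4.5 mm of the wrench. The worm is a roller of 16 mm diameter, 15 mm long, its axis along the wrench's y; nothing on the wrench stands higher
- label_stand: grey label-roll stand, fixed: a plate 262 x 124 x 6 mm on levelling feet, its height differs by some mm each time. Origin at the plate's underside on the hold-down stud's axis; the plate spans x = -96 to 166 mm, y = -62 to 62 mm; beyond x = 80 mm it carries two cheeks and a roll of labels, 122 mm high
- nut_foot (a point): centre of the nut's underside, on the plate's top 6 mm above the stand's origin. The brass hex nut is 13 mm high, 24 mm across flats, 27.7 mm across corners; with its joint at 0 two flats face the stand's +y and -y, so the wrench goes on with its x along the stand's x. The stud ends 17.5 mm above the plate
- nut (a joint): angle by which the nut is tightened, rad, 0 at the start, growing clockwise seen from above; an eighth of a turn is 0.785. It needs about 0.5 N m and stays where it is left. Jaws standing over 27.7 mm apart slip round it
- pump_bottle: white pump-dispenser bottle, 78 x 61 x 213 mm, a bystander; origin at the centre of its underside
- scissors: blue-handled scissors lying flat, 87 x 199 x 9 mm, a bystander; origin at the centre of its underside
- marker_blue: marker pen with a blue cap, 132 x 12 x 13 mm, a bystander; origin at the centre of its underside
- phone: black phone lying flat, 148 x 72 x 8 mm, a bystander; origin at the centre of its underside
- spare_roll: spare roll of white labels lying flat, 72 mm across, 30 mm high, a bystander; origin at the centre of its underside
- note_block: yellow note block, 76 x 76 x 22 mm, a bystander; origin at the centre of its underside
- code_scanner: black hand-held code scanner, 152 x 64 x 50 mm, a bystander; origin at the centre of its underside

How it is judged:
By the outcome, as a careful person would: the job done as asked, in the order asked, and still so for the second after the job is handed in, with the robot touching nothing.
It also fails if it takes over 72 s, if anything falls off the work surface, if the arm or the gripper's body presses on something with over 40 N, if the wrist force passes 120 N, or if a joint passes its speed limit or range.

## Working session

There is one attempt and no reset: what is moved stays moved. The work goes in short steps, Python scripts to look and compute and a tool call to move; the robot and the scene stay as the last step left them, time stands still between calls to the robot, and variables do not carry over. Pictures are saved under pics/ and viewed, at most 10 in all, crops included, and the job is handed in when it is done.

Besides the shell and the picture viewer there is one more tool, called as name(argument=value, ...), one argument or row to a line, values as JSON. arm_command: Moves the arm, as the interface text tells. Its arguments: {"type":"object","properties":{"commands":{"type":"array","items":{"type":"array","items":{"type":"number"}}},"newtons":{"type":"number"}},"required":["commands"]}

```bash
ls; mkdir -p pics
cat > h.py <<'E'
import numpy as np, cv2
from workcell import env, vision
from scipy.spatial.transform import Rotation as R
def cam(n):
    c=vision.read_camera(n); f=210/np.tan(np.radians(c["fov_y"])/2)
    z=c["range_z"]; v,u=np.mgrid[0:420,0:560]
    P=np.stack([(u-c["cx"])/f*z,-(v-c["cy"])/f*z,-z],-1)
    T=np.linalg.inv(c["world_to_cam"]); W=P@T[:3,:3].T+T[:3,3]
    W[z==0]=np.nan
    return c,W
def save(n,img): cv2.imwrite("pics/"+n,img[:,:,::-1])
E
python3 - <<'E'
from h import *
for n in("top","side"):
    c,W=cam(n); save(n+"0.png",c["frame"]); np.savez(n+"0.npz",W=W,f=c["frame"])
    print(n,{k:c[k] for k in c if k not in("frame","range_z")})
s=env.get_state(); print(s); print(env.tip_reach)
E
```

```text
pics
top {'fov_y': 53.03830958970678, 'cx': 276.0990001617868, 'cy': 203.3996350320143, 'world_to_cam': array([[ 0.01789589, -0.99976778,  0.01200533,  0.01384861],
       [ 0.98805803,  0.01952161,  0.15284055, -0.53818519],
       [-0.15303942,  0.00912674,  0.98817794, -1.24608977],
       [ 0.        ,  0.        ,  0.        ,  1.        ]])}
side {'fov_y': 53.11205488825177, 'cx': 279.3864820927384, 'cy': 211.25364078649218, 'world_to_cam': array([[-0.85184243, -0.52365284,  0.01233592,  0.45153745],
       [ 0.19375423, -0.2931308 ,  0.93623375, -0.1400446 ],
       [-0.48664542,  0.79991377,  0.35116121, -1.36045276],
       [ 0.        ,  0.        ,  0.        ,  1.        ]])}
{'time_s': 0.1, 'q': array([1.07317936e+00, 4.87062595e-02, 9.77448810e-02, 1.62197530e+00,
       2.19684456e-05, 1.44297423e+00]), 'qvel': array([-0.00145085, -0.00267392,  0.00330665,  0.00274964,  0.00034919,
       -0.00038706]), 'joint_efforts': array([ 1.77060796e-03, -3.39850652e+01,  3.20935428e+01,  1.58042199e-02,
       -2.48842334e-04, -5.35923775e-06]), 'position': array([0.18968311, 0.48934812, 0.40361359]), 'tool_rot': array([-0.5774432 , -3.08737517,  0.00318769]), 'wrist_force': array([ 0.36527352, -0.79515057,  0.32276666]), 'wrist_torque': array([-0.00737898,  0.00831014, -0.00256393]), 'grasp_force': 0.0, 'opening': 0.08506749883292188}
0.1734
```

View pics/top0.png

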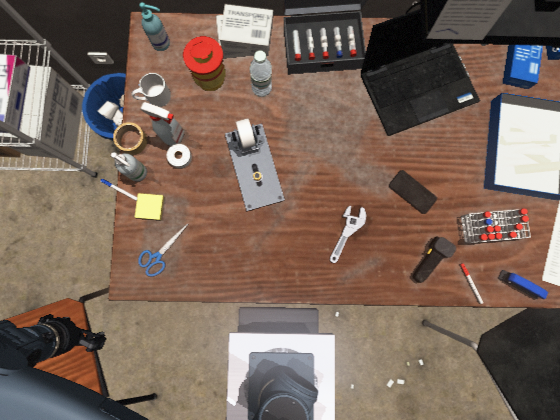

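View pics/side0.png

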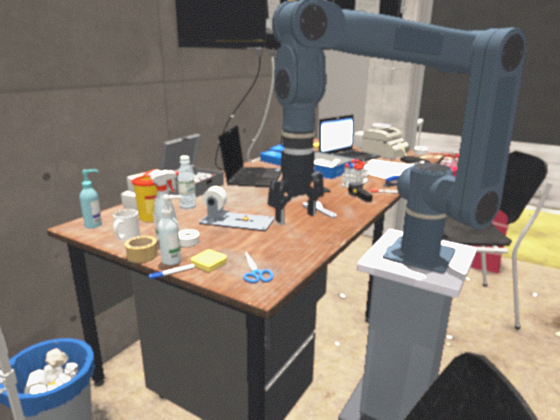

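The top view shows the stand with its nut at about (257,177) and the roll at (245,135). The wrench head is at (355,215) and its handle end at (336,260), with the scissors, scanner and phone clear of both.

Run:
```python
from h import *
d=np.load("top0.npz");W=d["W"];f=d["f"]
a=f[115:215,220:290];b=f[195:270,320:380]
A=cv2.resize(a,None,fx=5.5,fy=5.5,interpolation=2)[:550]
B=cv2.resize(b,None,fx=6.5,fy=6.5,interpolation=2)
o=np.zeros((560,800,3),np.uint8);o[:A.shape[0],:A.shape[1]]=A;o[:B.shape[0],400:400+B.shape[1]]=B
save("crop.png",o)
for u,v in [(257,177),(255,190),(270,195),(357,212),(340,250),(300,250),(350,180),(237,150),(280,202),(245,209)]: print(u,v,W[v,u].round(4))
# plate points
z=W[...,2]
m=np.zeros(z.shape,bool);m[115:215,215:295]=1
m&=(z>0.012)&(z<0.05);print(np.histogram(z[m],bins=19,range=(.012,.05)))
m=np.zeros(z.shape,bool);m[195:270,320:380]=1;print(np.histogram(z[m],bins=15,range=(-.005,.025)))
np.set_printoptions(linewidth=250)
print((z[200:265:2,328:372:2]*1000).round(0).astype(int))
```

```text
257 177 [0.622  0.0849 0.0284]
255 190 [0.5852 0.0911 0.0039]
270 195 [0.569  0.0433 0.0103]
357 212 [ 0.5217 -0.2321  0.0006]
340 250 [ 0.401  -0.1762  0.0099]
300 250 [ 0.3991 -0.0531  0.0021]
350 180 [ 0.6254 -0.2118 -0.0042]
237 150 [0.7122 0.1514 0.0119]
280 202 [ 0.5494  0.0113 -0.0028]
245 209 [0.5241 0.121  0.0026]
(array([494, 216,  58,  16,  10,  11,  17,   6,   9,   8,   6,  11,   7,
         4,   4,   2,   3,   0,   2]), array([0.012, 0.014, 0.016, 0.018, 0.02 , 0.022, 0.024, 0.026, 0.028,
       0.03 , 0.032, 0.034, 0.036, 0.038, 0.04 , 0.042, 0.044, 0.046,
       0.048, 0.05 ]))
(array([ 407,  888, 1116,  809,  387,  146,  115,  125,  135,  116,   70,
         18,    4,    1,    0]), array([-0.005, -0.003, -0.001,  0.001,  0.003,  0.005,  0.007,  0.009,
        0.011,  0.013,  0.015,  0.017,  0.019,  0.021,  0.023,  0.025]))
[[                  -3                    1                    3                    0                   -1                    6                   -3                   -4                    0                    1                    0
                
[... 14523 characters left out ...]
-1                    2                   -6                    1                    4                    1                   -5                   -3                   -3]
 [                   0                    6                    0                    4                    0                   -3                    1                   -1                   -3                   -5                   -3
                    -2                    4                    1                   -2                   -1                    5                    0                   -2                    1                    0                    4]]<stdin>:15: RuntimeWarning: invalid value encountered in cast
```

View pics/crop.png

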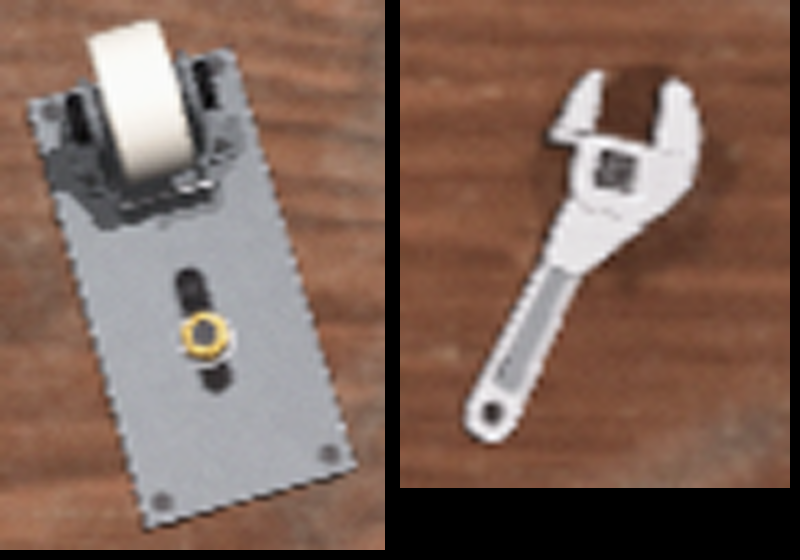

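The crop shows the wrench's mouth pointing up and slightly right in the picture, with the movable jaw on the left (+y). The nut sits on a clear plate with the stand's +x towards the roll. Next I'll fit both poses.

```bash
cat >> h.py <<'E'
def topuv(c,P):
    f=210/np.tan(np.radians(c["fov_y"])/2); T=c["world_to_cam"]
    q=np.asarray(P,float)@T[:3,:3].T+T[:3,3]
    return np.stack([c["cx"]+f*q[...,0]/-q[...,2], c["cy"]-f*q[...,1]/-q[...,2]],-1)
def ortho(c,img,z,x0,x1,y0,y1,s=.0005):
    # rows: x decreasing, cols: y decreasing
    xs=np.arange(x1,x0,-s); ys=np.arange(y1,y0,-s)
    G=np.stack(np.broadcast_arrays(xs[:,None],ys[None],z),-1)
    uv=topuv(c,G).astype(np.float32)
    return cv2.remap(img,uv[...,0],uv[...,1],cv2.INTER_LINEAR),G
E
python3 - <<'E'
from h import *
fs=[];Ws=[]
for i in range(6):
    c,W=cam("top");fs.append(c["frame"].astype(np.float32));Ws.append(W)
f=np.mean(fs,0).astype(np.uint8);W=np.nanmean(Ws,0);np.savez("top1.npz",f=f,W=W)
hsv=cv2.cvtColor(f,cv2.COLOR_RGB2HSV)
z=W[...,2]
v,u=np.mgrid[0:420,0:560]
tab=(u>290)&(u<325)&(v>150)&(v<260); print("table z",np.nanmean(z[tab]))
# plate
def fitplane(m):
    P=W[m&np.isfinite(z)];A=np.c_[P[:,:2]-[.62,.085],np.ones(len(P))];k,*_=np.linalg.lstsq(A,P[:,2],rcond=None);return k,len(P)
roi=(u>215)&(u<295)&(v>112)&(v<216)
pm=(roi&(hsv[...,1]<50)&(hsv[...,2]>90)&(z<.025)&(z>.004)&(v>150)).astype(np.uint8)
pm=cv2.erode(pm,np.ones((3,3)))>0
print("plate",fitplane(pm))
# wrench ortho
o,G=ortho(c,f,.010,.34,.56,-.30,-.12)
h=cv2.cvtColor(o,cv2.COLOR_RGB2HSV);save("ow.png",cv2.resize(o,None,fx=1.3,fy=1.3))
np.savez("cal.npz",**{k:c[k] for k in("fov_y","cx","cy","world_to_cam")})
m=(h[...,1]<90)&(h[...,2]>110)
n,l,st,cen=cv2.connectedComponentsWithStats(m.astype(np.uint8));k=1+np.argmax(st[1:,4]);m=l==k;print(st[k])
P=G[m][:,:2]
print("x range",P[:,0].min(),P[:,0].max())
# handle: x< .43
H=P[(P[:,0]<.435)&(P[:,0]>P[:,0].min()+.014)]
xs=np.unique(H[:,0]);mid=np.array([[x,(H[H[:,0]==x,1].min()+H[H[:,0]==x,1].max())/2] for x in xs])
p=np.polyfit(mid[:,0],mid[:,1],1);print("line y=",p,"dir deg",np.degrees(np.arctan(p[0])),"resid",np.std(mid[:,1]-np.polyval(p,mid[:,0])))
d=np.array([1,p[0]])/np.hypot(1,p[0]);b=np.array([0,p[1]])
s=(P-b)@d; near=np.abs((P-b)@[-d[1],d[0]])<.003
s0=s[near].min();O=b+d*(s0+.174);yaw=np.arctan2(d[1],d[0])+np.radians(15)-0
# handle dir from origin = -d = yaw+165deg => yaw = ang(d)+180-165
print("origin",O,"yaw deg",np.degrees(yaw))
ex=np.array([np.cos(yaw),np.sin(yaw)]);ey=np.array([-ex[1],ex[0]])
L=np.c_[(P-O)@ex,(P-O)@ey]*1000
print("local x range",L[:,0].min(),L[:,0].max(),"y",L[:,1].min(),L[:,1].max())
for x in range(-40,20,4):
    r=np.sort(L[np.abs(L[:,0]-x)<.3][:,1]); g=np.where(np.diff(r)>2)[0]
    print(x,r[0].round(1),[(r[i].round(1),r[i+1].round(1)) for i in g],r[-1].round(1))
E
```

```text
table z -0.0003520217467518707
plate (array([-1.98414824e-03,  8.28508433e-05,  1.04206776e-02]), 1712)
[   45    36   235   362 26329]
x range 0.3615000000000219 0.542000000000002
line y= [-0.47152681  0.02100997] dir deg -25.24513433909741 resid 0.00034331889066599425
origin [ 0.51988964 -0.22413194] yaw deg -10.245134339097412
local x range -168.42684255825404 22.78404088145394 y -37.00776978474531 55.135444284840084
-40 -28.4 [] 23.9
-36 -30.8 [(np.float64(4.3), np.float64(10.4))] 24.6
-32 -33.1 [(np.float64(-3.6), np.float64(11.6))] 24.9
-28 -35.4 [(np.float64(-4.4), np.float64(9.8))] 25.0
-24 -36.2 [(np.float64(-4.2), np.float64(10.5))] 23.3
-20 -36.5 [(np.float64(6.2), np.float64(8.8))] 34.7
-16 -36.3 [] 37.4
-12 -36.1 [] 36.1
-8 -36.4 [(np.float64(-12.5), np.float64(15.4))] 33.7
-4 -36.7 [(np.float64(-12.2), np.float64(14.6))] 33.0
0 -35.4 [(np.float64(-12.6), np.float64(14.4))] 33.1
4 -33.2 [(np.float64(-12.9), np.float64(14.6))] 31.9
8 -32.0 [(np.float64(-12.6), np.float64(15.3))] 30.5
12 -29.2 [(np.float64(-11.9), np.float64(15.0))] 28.8
16 -28.0 [(np.float64(-11.7), np.float64(14.7))] 25.8
```

View pics/ow.png

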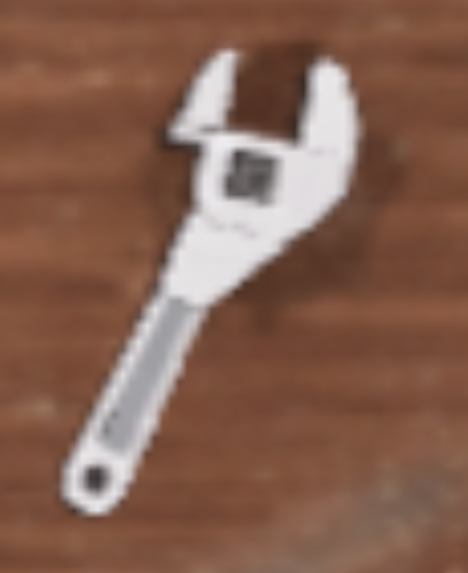

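The ortho view shows the jaw gap near (265,90), the worm window at (250,175) and the handle hole at (95,478). It agrees with the numeric fit to about 2 mm. Next is the stand and nut fit.

Run:
```python
from h import *
c=dict(np.load("cal.npz"));f=np.load("top1.npz")["f"]
o,G=ortho(c,f,.0107,.50,.78,-.02,.2)
h=cv2.cvtColor(o,cv2.COLOR_RGB2HSV)
m=((h[...,1]<75)&(h[...,2]>70)).astype(np.uint8)
n,l,st,_=cv2.connectedComponentsWithStats(m);k=1+np.argmax(st[1:,4]);P=G[l==k][:,:2];print(st[k])
# side edges rows x .54...68
def edge(fn,xr):
    r=np.array([[x,fn(P[np.abs(P[:,0]-x)<1e-4][:,1])] for x in np.arange(*xr,.0005)+0.]) 
    return r
L={}
for x in np.unique(G[...,0].round(5)):
    q=P[np.abs(P[:,0]-x)<1e-4][:,1]
    if len(q): L[x]=(q.min(),q.max())
X=np.array(list(L));Y=np.array(list(L.values()))
for j,(a,b) in enumerate([(.56,.70),(.56,.70)]):
    s=(X>a)&(X<b);p=np.polyfit(X[s],Y[s,j],1);p2=np.polyfit(X[s],Y[s,j],1,w=(np.abs(Y[s,j]-np.polyval(p,X[s]))<.002)*1.);print("edge",j,p2,np.degrees(np.arctan(p2[0])),np.std(Y[s,j]-np.polyval(p2,X[s])))
    L[j]=p2
# bottom edge
q=np.array([[y,P[np.abs(P[:,1]-y)<1e-4][:,0].min()] for y in np.arange(.03,.105,.001)])
pb=np.polyfit(q[:,0],q[:,1],1);print("bottom",pb,np.degrees(np.arctan(pb[0])))
pc=(np.array(L[0])+L[1])/2
# nut at its top plane
o2,G2=ortho(c,f,.0237,.58,.66,.04,.13)
h2=cv2.cvtColor(o2,cv2.COLOR_RGB2HSV)
y=(h2[...,0]>15)&(h2[...,0]<32)&(h2[...,1]>95)&(h2[...,2]>80)
Q=G2[y];print("nut centroid",Q.mean(0),Q.min(0),Q.max(0),"hull c",cv2.minEnclosingCircle((Q[:,:2]*1000).astype(np.float32)))
print("center line y at nut x",np.polyval(pc,Q[:,0].mean()))
yaw=np.arctan(pc[0]);d=np.array([np.cos(yaw),np.sin(yaw)])
# distance from bottom edge = 96
e=np.array([pb[1]+pb[0]*.085,.085]);n_=d
# bottom edge intersection with center line
A=np.array([[1,-pb[0]],[-pc[0],1]]);B=np.array([pb[1],pc[1]]);I=np.linalg.solve(A,B);print("yaw",np.degrees(yaw),"O from edges",I+d*.096)
hh=np.hstack([cv2.resize(o,None,fx=1,fy=1)[:540],cv2.resize(o2,(360,320))[:0] if 0 else np.vstack([cv2.resize(o2,(360,320)),np.zeros((220,360,3),np.uint8)])]);save("stand.png",hh)
print(env.get_state()["q"])
```

```text
[    11      0    396    525 118669]
edge 0 [ 0.31773807 -0.18005133] 17.62703361171157 0.0005296817512088121
edge 1 [ 0.31394258 -0.04498992] 17.42929381936704 0.000504269832226461
bottom [-0.30660028  0.55278222] -17.045554432322557
nut centroid [0.62519469 0.08679227 0.0237    ] [0.6145 0.0745 0.0237] [0.641  0.0985 0.0237] hull c ((627.829345703125, 86.78968048095703), 14.163874626159668)
center line y at nut x 0.08494106943244024
yaw 17.52821760111648 O from edges [0.62697422 0.08550312]
[ 1.07321489e+00  4.81207897e-02  9.89531901e-02  1.62200292e+00
 -1.45930751e-05  1.44298699e+00]
```

```bash
cat >> h.py <<'E'
def goal(p,yaw_deg,z):
    """shift/turn in tool axes to bring the TCP over p=(x,y) at tip height z, tool x axis along yaw, pointing down"""
    s=env.get_state();Rt=R.from_rotvec(s["tool_rot"])
    y=np.radians(yaw_deg);X=np.array([np.cos(y),np.sin(y),0]);Z=np.array([0,0,-1.]);Rg=R.from_matrix(np.c_[X,np.cross(Z,X),Z])
    d=np.array([p[0],p[1],z+.1734])-s["position"]
    print("shift mm",(Rt.inv().apply(d)*1000).round(1),"turn",np.degrees((Rt.inv()*Rg).as_rotvec()).round(2))
def st():
    s=env.get_state();Rt=R.from_rotvec(s["tool_rot"]).as_matrix()
    print("t",s["time_s"].__round__(2),"tip",(s["position"]+.1734*Rt[:,2]).round(4),"yaw tool x",np.degrees(np.arctan2(Rt[1,0],Rt[0,0])).round(2),"q",s["q"].round(2),"F",s["wrist_force"].round(1),"op",s["opening"],s["grasp_force"])
E
python3 - <<'E'
from h import *
st()
O=np.array([.5219,-.2245]);yaw=-10.2
a=np.radians(yaw+165);g=O+.072*np.array([np.cos(a),np.sin(a)]);print(g)
for y in(154.8,-25.2):
    print(y);goal(g,y,.12);goal(g,y,.003)
E
```

```text
t 0.4 tip [0.1897 0.4894 0.2311] yaw tool x 158.81 q [ 1.07  0.05  0.1   1.62 -0.    1.44] F [-0.1 -0.1  0. ] op 0.08574894154701887 0.0
[ 0.45675245 -0.19384389]
154.8
shift mm [-495.9 -540.6  111.3] turn [-0.02 -0.    4.01]
shift mm [-495.9 -540.5  228.3] turn [-0.02 -0.    4.01]
-25.2
shift mm [-495.9 -540.6  111.3] turn [ 0.0000e+00 -3.0000e-02 -1.7599e+02]
shift mm [-495.9 -540.5  228.3] turn [ 0.0000e+00 -3.0000e-02 -1.7599e+02]
```

arm_command(
  commands=[
    [-0.496, -0.5405, 0.0, 0, 0, 4, 0.06],
    [-0.496, -0.5405, 0.0, 0, 0, 4, 0.06],
    [-0.496, -0.5405, 0.0, 0, 0, 4, 0.06],
    [-0.496, -0.5405, 0.0, 0, 0, 4, 0.06],
    [-0.496, -0.5405, 0.0, 0, 0, 4, 0.06],
    [-0.496, -0.5405, 0.0, 0, 0, 4, 0.06],
    [-0.496, -0.5405, 0.0, 0, 0, 4, 0.06],
    [-0.496, -0.5405, 0.0, 0, 0, 4, 0.06],
    [-0.496, -0.5405, 0.0, 0, 0, 4, 0.06],
    [-0.496, -0.5405, 0.0, 0, 0, 4, 0.06],
    [-0.496, -0.5405, 0.0, 0, 0, 4, 0.06],
    [-0.496, -0.5405, 0.0, 0, 0, 4, 0.06],
  ],
)

```text
time_s: 1.6
position: [0.4084, -0.0715, 0.4051]
tool_rot: [0.686, 3.064, 0.0]
wrist_force: [0.8, 1.5, -0.2]
opening: 0.0599
grasp_force: 0.0
```

arm_command(
  commands=[
    [0, 0, 0, 0, 0, 0, 0.06],
    [0, 0, 0, 0, 0, 0, 0.06],
    [0, 0, 0, 0, 0, 0, 0.06],
    [0, 0, 0, 0, 0, 0, 0.06],
  ],
)

```text
time_s: 2.0
position: [0.408, -0.0681, 0.405]
tool_rot: [0.681, 3.066, 0.0]
wrist_force: [0.8, 0.6, -0.2]
opening: 0.0599
grasp_force: 0.0
```

Run:
```python
from h import *
st();goal([.4568,-.1938],154.8,.05);goal([.4568,-.1938],154.8,.003)
```

```text
t 2.0 tip [ 0.408  -0.0681  0.2316] yaw tool x 154.94 q [-0.33 -0.24 -0.17  1.64  0.    0.11] F [ 0.8  0.6 -0.2] op 0.059876716113526046 0.0
shift mm [-97.4 -93.3 181.6] turn [0.02 0.02 0.14]
shift mm [-97.4 -93.3 228.6] turn [0.02 0.02 0.14]
```

arm_command(
  commands=[
    [-0.05, -0.047, 0.05, 0, 0, 0, 0.06],
    [-0.0974, -0.0933, 0.1, 0, 0, 0, 0.06],
    [-0.0974, -0.0933, 0.15, 0, 0, 0.1, 0.06],
    [-0.0974, -0.0933, 0.18, 0, 0, 0.1, 0.06],
    [-0.0974, -0.0933, 0.205, 0, 0, 0.1, 0.06],
    [-0.0974, -0.0933, 0.215, 0, 0, 0.1, 0.05],
    [-0.0974, -0.0933, 0.222, 0, 0, 0.1, 0.045],
    [-0.0974, -0.0933, 0.225, 0, 0, 0.1, 0.04],
    [-0.0974, -0.0933, 0.225, 0, 0, 0.1, 0.04],
    [-0.0974, -0.0933, 0.225, 0, 0, 0.1, 0.04],
  ],
)

```text
time_s: 3.0
position: [0.4577, -0.1952, 0.1819]
tool_rot: [0.685, 3.062, -0.002]
wrist_force: [0.7, -0.1, 0.2]
opening: 0.04
grasp_force: 0.0
```

Run:
```python
from h import *
st();goal([.4568,-.1938],154.8,.0035)
c,W=cam("side");save("g1.png",cv2.resize(c["frame"][150:260,270:390],None,fx=5,fy=5,interpolation=2))
```

```text
t 3.0 tip [ 0.4584 -0.1956  0.0085] yaw tool x 154.77 q [-0.54  0.05 -0.35  1.17  0.   -0.1 ] F [ 0.7 -0.1  0.2] op 0.03997450680624386 0.0
shift mm [1.5 0.9 5. ] turn [-0.02  0.23 -0.03]
```

View pics/g1.png

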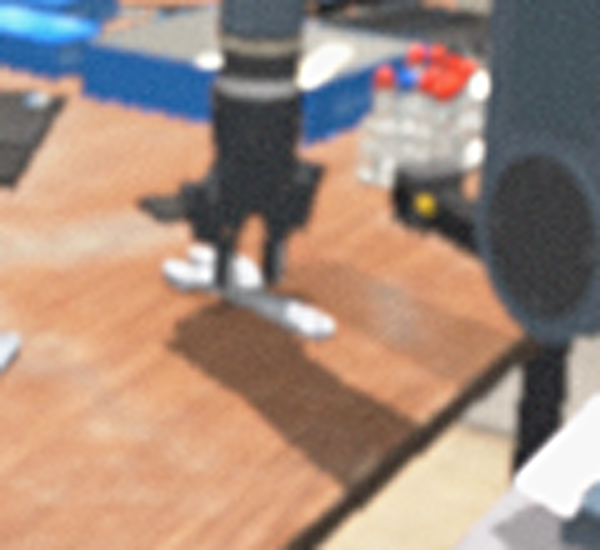

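The side view shows the fingers straddling the handle at about (245,280). I'll lower a little, grip and lift.

arm_command(
  commands=[
    [0, 0, 0.002, 0, 0, 0, 0.03],
    [0, 0, 0.002, 0, 0, 0, 0.015],
    [0, 0, 0.002, 0, 0, 0, 0.01],
    [0, 0, 0.002, 0, 0, 0, 0.01],
    [0, 0, 0.002, 0, 0, 0, 0.01],
    [0, 0, 0.002, 0, 0, 0, 0.01],
  ],
  newtons=60,
)

```text
time_s: 3.65
position: [0.4572, -0.1954, 0.1788]
tool_rot: [0.687, 3.064, -0.0]
wrist_force: [-0.1, 0.8, 6.1]
opening: 0.0185
grasp_force: 58.9
```

arm_command(
  commands=[
    [0, 0, -0.01, 0, 0, 0, 0.01],
    [0, 0, -0.03, 0, 0, 0, 0.01],
    [0, 0, -0.055, 0, 0, 0, 0.01],
    [0, 0, -0.06, 0, 0, 0, 0.01],
  ],
)

```text
time_s: 4.05
position: [0.4573, -0.1957, 0.24]
tool_rot: [0.687, 3.062, -0.002]
wrist_force: [0.6, -0.0, -2.9]
opening: 0.0185
grasp_force: 59.1
```

Run:
```python
from h import *
st()
# tool target: nut N, wrench yaw 17.5
O=np.array([.5219,-.2245]);N=np.array([.628,.0863]);s=env.get_state()["position"][:2]
a=np.radians(27.7);M=np.array([[np.cos(a),-np.sin(a)],[np.sin(a),np.cos(a)]])
ex=np.array([np.cos(np.radians(17.5)),np.sin(np.radians(17.5))])
t=N-.0025*ex+M@(s-O);print(t)
goal(t,154.8+27.7,.07);goal(t,182.5,.10)
```

```text
t 4.05 tip [ 0.4579 -0.1961  0.0666] yaw tool x 154.7 q [-0.54  0.   -0.28  1.29 -0.   -0.1 ] F [ 0.6 -0.  -2.9] op 0.018542628015117565 59.120750427246094
[0.55508896 0.08099708]
shift mm [ 29.9 292.   -3.7] turn [ -0.09   0.19 -27.8 ]
shift mm [ 29.8 291.9 -33.7] turn [ -0.09   0.19 -27.8 ]
```

arm_command(
  commands=[
    [0.003, 0.02, -0.02, 0, 0, -2, 0.01],
    [0.006, 0.055, -0.034, 0, 0, -5, 0.01],
    [0.01, 0.095, -0.034, 0, 0, -9, 0.01],
    [0.014, 0.135, -0.034, 0, 0, -13, 0.01],
    [0.018, 0.175, -0.034, 0, 0, -17, 0.01],
    [0.022, 0.215, -0.034, 0, 0, -21, 0.01],
    [0.026, 0.25, -0.034, 0, 0, -24, 0.01],
    [0.029, 0.28, -0.034, 0, 0, -27, 0.01],
    [0.0298, 0.29, -0.034, 0, 0, -27.8, 0.01],
    [0.0298, 0.292, -0.034, 0, 0, -27.8, 0.01],
    [0.0298, 0.292, -0.034, 0, 0, -27.8, 0.01],
    [0.0298, 0.292, -0.034, 0, 0, -27.8, 0.01],
  ],
)

```text
time_s: 5.25
position: [0.5541, 0.0804, 0.2712]
tool_rot: [0.066, -3.14, 0.001]
wrist_force: [0.8, -0.3, -3.1]
opening: 0.0183
grasp_force: 59.3
```

```bash
cat >> h.py <<'E'
def view2(name):
    c,W=cam("top");a=c["frame"][120:240,220:330]
    d,_=cam("side");b=d["frame"][160:250,190:300]
    A=cv2.resize(a,None,fx=4,fy=4,interpolation=2);B=cv2.resize(b,None,fx=3,fy=3,interpolation=2)
    o=np.zeros((480,790,3),np.uint8);o[:A.shape[0],:A.shape[1]]=A;o[:B.shape[0],450:450+B.shape[1]]=B
    save(name,o);return c,W,d
E
python3 - <<'E'
from h import *
st();view2("over.png")
E
```

```text
t 5.25 tip [0.5539 0.0803 0.0978] yaw tool x -177.6 q [ 0.02  0.15 -0.06  1.37 -0.   -0.02] F [ 0.8 -0.3 -3.1] op 0.018268965587746756 59.303187131881714
```

View pics/over.png

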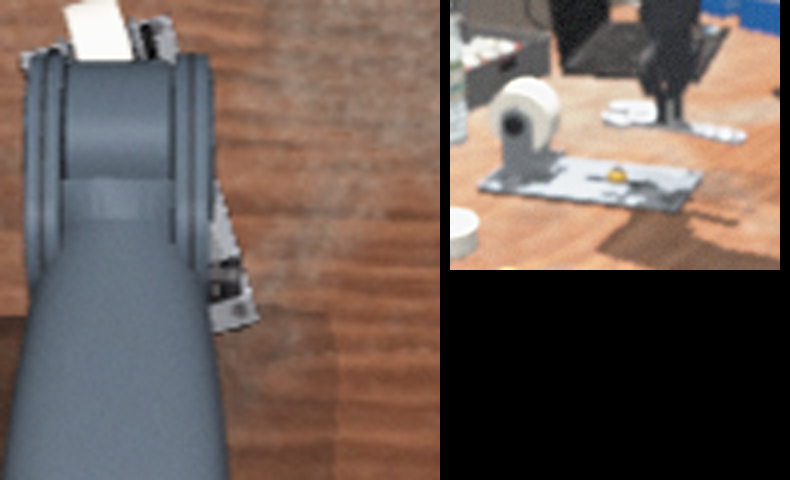

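Top is blocked by the arm. The side view shows the wrench held level above the plate with the nut at about (617,175). I'll correct slightly and lower to just above the stud.

arm_command(
  commands=[
    [-0.001, 0, 0.02, 0, 0, 0, 0.01],
    [-0.0022, 0.0002, 0.045, 0, 0, 0, 0.01],
    [-0.0022, 0.0002, 0.058, 0, 0, 0, 0.01],
    [-0.0022, 0.0002, 0.058, 0, 0, 0, 0.01],
    [-0.0022, 0.0002, 0.058, 0, 0, 0, 0.01],
    [-0.0022, 0.0002, 0.058, 0, 0, 0, 0.01],
  ],
)

```text
time_s: 5.95
position: [0.5573, 0.0817, 0.2153]
tool_rot: [-0.068, 3.138, 0.0]
wrist_force: [0.5, -0.8, -3.2]
opening: 0.0186
grasp_force: 59.3
```

Run:
```python
from h import *
st()
T=env.get_state();Rt=R.from_rotvec(T["tool_rot"]).as_matrix();tip=(T["position"]+.1734*Rt[:,2])
a=np.arctan2(Rt[1,0],Rt[0,0])-np.radians(154.7);M=np.array([[np.cos(a),-np.sin(a)],[np.sin(a),np.cos(a)]])
O=tip[:2]+M@np.array([.0636,-.0294]);w=a+np.radians(-10.2)
d=np.array([.628,.0863])-O;print("yaw",np.degrees(w)%360,"nut local",np.array([np.cos(w),np.sin(w)])@d,np.array([-np.sin(w),np.cos(w)])@d)
c,W=cam("side");b=c["frame"][190:250,210:300]
# overlay projected nut top hex and expected mouth corners
cc=c
B=cv2.resize(b,None,fx=8,fy=8,interpolation=2)
def dr(P,col):
    uv=(topuv(cc,P)-[210,190])*8+3.5
    cv2.polylines(B,[uv.round().astype(np.int32)],True,col,1)
z=tip[2]-.0054
hx=[[.628+.01385*np.cos(k*np.pi/3+np.radians(17.5)),.0863+.01385*np.sin(k*np.pi/3+np.radians(17.5)),.0237] for k in range(6)];dr(hx,(255,0,0))
Lc=[(-15,-12),(17,-12),(17,17.5),(-15,17.5)]
dr([[O[0]+.001*(x*np.cos(w)-y*np.sin(w)),O[1]+.001*(x*np.sin(w)+y*np.cos(w)),z+.013] for x,y in Lc],(0,255,0))
save("near.png",B)
```

```text
t 5.95 tip [0.5578 0.0817 0.0419] yaw tool x -177.51 q [ 0.03  0.19 -0.13  1.25 -0.   -0.02] F [ 0.5 -0.8 -3.2] op 0.018599647802859907 59.298675656318665
yaw 17.594631351158966 nut local 0.000498782744046853 0.0008472795284175234
```

View pics/near.png

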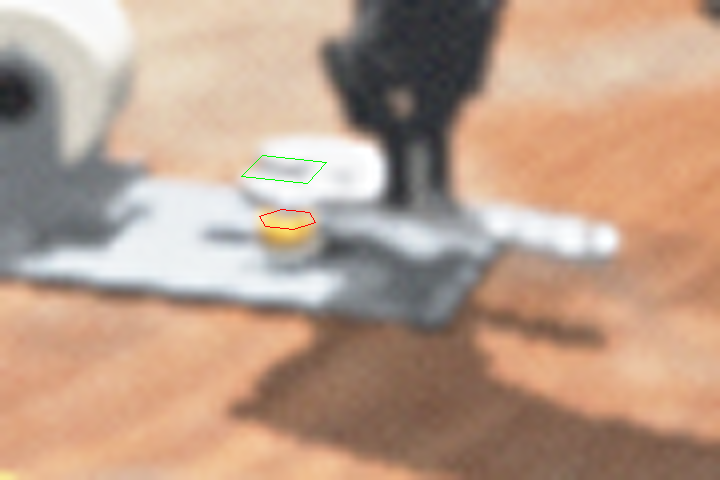

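The side overlay agrees: the expected mouth (green) sits above the nut (red). I'll back off slightly and lower with force checks.

arm_command(
  commands=[
    [0.0019, -0.001, 0, 0, 0, 0, 0.01],
    [0.0019, -0.001, 0.004, 0, 0, 0, 0.01],
    [0.0019, -0.001, 0.008, 0, 0, 0, 0.01],
    [0.0019, -0.001, 0.011, 0, 0, 0, 0.01],
    [0.0019, -0.001, 0.0135, 0, 0, 0, 0.01],
    [0.0019, -0.001, 0.0155, 0, 0, 0, 0.01],
    [0.0019, -0.001, 0.0155, 0, 0, 0, 0.01],
  ],
)

```text
time_s: 6.7
position: [0.5545, 0.0808, 0.1976]
tool_rot: [0.069, -3.14, -0.0]
wrist_force: [0.1, -1.2, -2.5]
opening: 0.0188
grasp_force: 59.3
```

arm_command(
  commands=[
    [0, 0, 0.003, 0, 0, 0, 0.01],
    [0, 0, 0.006, 0, 0, 0, 0.01],
    [0, 0, 0.008, 0, 0, 0, 0.01],
    [0, 0, 0.008, 0, 0, 0, 0.01],
  ],
)

```text
time_s: 7.1
position: [0.5547, 0.0808, 0.1901]
tool_rot: [0.069, -3.141, 0.0]
wrist_force: [-0.1, -0.1, -2.9]
opening: 0.0185
grasp_force: 59.3
```

```bash
python3 -c "
from h import *
st()"
```

```text
t 7.1 tip [0.5547 0.0808 0.0167] yaw tool x -177.48 q [ 0.02  0.2  -0.16  1.21 -0.   -0.02] F [-0.1 -0.1 -2.9] op 0.018549102518446218 59.329612255096436
```

arm_command(
  commands=[
    [0, 0, 0.0006, 0, 0, 0, 0.01],
    [0, 0, 0.0012, 0, 0, 0, 0.01],
    [0, 0, 0.0012, 0, 0, 0, 0.01],
  ],
)

```text
time_s: 7.4
position: [0.5548, 0.0808, 0.1897]
tool_rot: [-0.069, 3.141, -0.0]
wrist_force: [-3.0, 0.2, 1.8]
opening: 0.0183
grasp_force: 59.9
```

arm_command(
  commands=[
    [0, 0, 0, 0, 0, 0, 0.03],
    [0, 0, 0, 0, 0, 0, 0.04],
    [0, 0, 0, 0, 0, 0, 0.04],
    [0, 0, -0.01, 0, 0, 0, 0.04],
    [0, 0, -0.04, 0, 0, 0, 0.04],
    [-0.02, 0.0, -0.09, 0, 0, 0, 0.03],
    [0.03, 0.05, -0.12, 0, 0, 0, 0.0],
    [0.08, 0.1, -0.12, 0, 0, 0, 0.0],
    [0.12, 0.14, -0.12, 0, 0, 0, 0.0],
    [0.15, 0.18, -0.12, 0, 0, 0, 0.0],
    [0.15, 0.2, -0.12, 0, 0, 0, 0.0],
    [0.15, 0.2, -0.12, 0, 0, 0, 0.0],
  ],
)

```text
time_s: 8.6
position: [0.3937, 0.2766, 0.3105]
tool_rot: [-0.075, 3.14, 0.004]
wrist_force: [0.8, -0.8, 0.1]
opening: 0.0002
grasp_force: 0.0
```

```bash
cat >> h.py <<'E'
def wfit(zp=.0107,n=4,name=None):
    fs=[]
    for i in range(n):
        c,W=cam("top");fs.append(c["frame"].astype(np.float32))
    f=np.mean(fs,0).astype(np.uint8)
    if name: save(name,cv2.resize(f[120:240,210:330],None,fx=5,fy=5,interpolation=2))
    return c,f
E
python3 - <<'E'
from h import *
st();c,f=wfit(name="on.png");np.savez("on.npz",f=f)
E
```

```text
t 8.6 tip [0.3939 0.277  0.1371] yaw tool x -177.26 q [ 0.47 -0.07 -0.2   1.43  0.    0.42] F [ 0.8 -0.8  0.1] op 0.00020182880478136086 0.0
```

View pics/on.png

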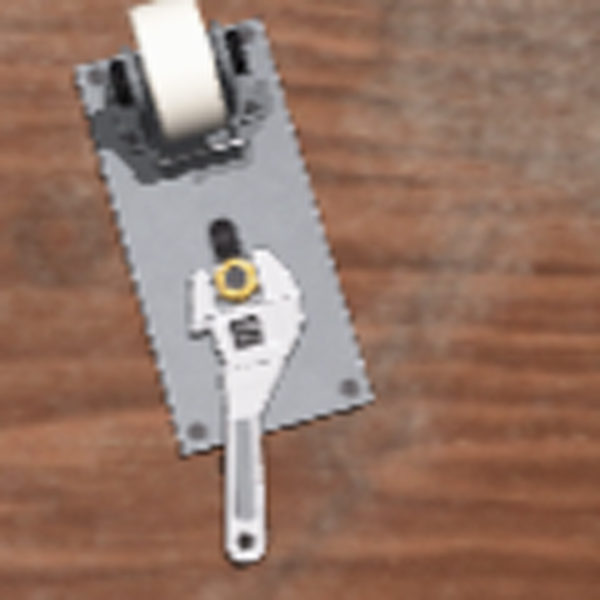

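The nut sits between the open jaws at (237,282) in this view, and the worm window is at (246,330). Next I'll work out the worm strokes.

Run:
```python
from h import *
c=dict(np.load("cal.npz"));f=np.load("on.npz")["f"]
o,G=ortho(c,f,.0217,.44,.70,.03,.14)
h=cv2.cvtColor(o,cv2.COLOR_RGB2HSV)
# handle below plate: x<.53
m=(h[...,1]<80)&(h[...,2]>100);P=G[m&(G[...,0]<.525)][:,:2]
n,l,s_,_=cv2.connectedComponentsWithStats((m&(G[...,0]<.525)).astype(np.uint8));k=1+np.argmax(s_[1:,4]);P=G[l==k][:,:2]
r=[]
for x in np.unique(P[:,0].round(5)):
    q=P[np.abs(P[:,0]-x)<1e-4][:,1];r.append((x,(q.min()+q.max())/2,q.max()-q.min()))
r=np.array(r);r=r[(r[:,0]>r[0,0]+.012)&(r[:,2]<.028)];p=np.polyfit(r[:,0],r[:,1],1)
print("handle end x",P[:,0].min(),"dir",np.degrees(np.arctan(p[0])),"=> yaw",np.degrees(np.arctan(p[0]))+15, "n",len(r), r[:,2].mean())
o,G=ortho(c,f,.0262,.58,.61,.055,.11)
h=cv2.cvtColor(o,cv2.COLOR_RGB2HSV);m=(h[...,2]<120)
n,l,s_,_=cv2.connectedComponentsWithStats(m.astype(np.uint8));
for k in range(1,n):
    if s_[k,4]>60: Q=G[l==k];print("dark",s_[k],Q.mean(0),Q.min(0),Q.max(0))
yaw=17.5;e=np.array([np.cos(np.radians(yaw)),np.sin(np.radians(yaw))]);n_=np.array([-e[1],e[0]])
w=np.array([.628,.0863])-.0325*e+.003*n_;print("worm predicted",w)
```

```text
handle end x 0.44950000000002754 dir 2.371980835713151 => yaw 17.371980835713153 n 108 0.02577777777777781
dark [ 44  19  35  32 649] [0.59266333 0.07993529 0.0262    ] [0.585  0.071  0.0262] [0.6005 0.088  0.0262]
dark [ 0 31 18 11 77] [0.59218831 0.10585065 0.0262    ] [0.5895 0.1015 0.0262] [0.5945 0.11   0.0262]
worm predicted [0.59610208 0.07938821]
```

Run:
```python
from h import *
st();goal([.5854,.0771],197.5,.137);goal([.5854,.0771],197.5,.04)
```

```text
t 8.8 tip [0.3965 0.2741 0.1363] yaw tool x -177.43 q [ 0.47 -0.07 -0.2   1.43 -0.    0.42] F [ 0.9 -0.  -0.4] op 0.00033324173056366893 0.0
shift mm [-180.1 -205.3   -0.4] turn [ -0.02   0.09 -14.93]
shift mm [-180.  -205.3   96.6] turn [ -0.02   0.09 -14.93]
```

arm_command(
  commands=[
    [-0.03, -0.035, 0, 0, 0, -3, 0],
    [-0.065, -0.075, 0, 0, 0, -7, 0],
    [-0.1, -0.115, 0, 0, 0, -11, 0],
    [-0.135, -0.155, 0.01, 0, 0, -15, 0],
    [-0.165, -0.19, 0.03, 0, 0, -15, 0],
    [-0.18, -0.205, 0.06, 0, 0, -15, 0],
    [-0.18, -0.2053, 0.085, 0, 0, -15, 0],
    [-0.18, -0.2053, 0.095, 0, 0, -15, 0],
    [-0.18, -0.2053, 0.1, 0, 0, -15, 0],
    [-0.18, -0.2053, 0.1, 0, 0, -15, 0],
    [-0.18, -0.2053, 0.1, 0, 0, -15, 0],
  ],
)

```text
time_s: 9.9
position: [0.5854, 0.0772, 0.2108]
tool_rot: [-0.479, 3.102, -0.001]
wrist_force: [0.2, -0.8, 1.1]
opening: 0.0001
grasp_force: 0.0
```

Run:
```python
from h import *
st();goal([.5854,.0771],197.5,.0277)
```

```text
t 9.9 tip [0.5859 0.0772 0.0374] yaw tool x -162.45 q [ 0.02  0.26 -0.05  1.26 -0.   -0.29] F [ 0.2 -0.8  1.1] op 9.921907789059393e-05 0.0
shift mm [ 0.1 -0.   9.7] turn [-0.05  0.16  0.05]
```

arm_command(
  commands=[
    [0, 0, 0.005, 0, 0, 0, 0],
    [0, 0, 0.009, 0, 0, 0, 0],
    [0, 0, 0.0095, 0, 0, 0, 0],
    [0, 0, 0.0095, 0, 0, 0, 0],
  ],
)

```text
time_s: 10.3
position: [0.5849, 0.0771, 0.1998]
tool_rot: [-0.479, 3.105, 0.0]
wrist_force: [-0.5, 0.5, 2.0]
opening: 0.0
grasp_force: 0.7
```

arm_command(
  commands=[
    [0, 0, 0.0005, 0, 0, 0, 0],
    [0, 0, 0.001, 0, 0, 0, 0],
    [0, 0, 0.001, 0, 0, 0, 0],
  ],
)

```text
time_s: 10.6
position: [0.5852, 0.077, 0.1991]
tool_rot: [-0.478, 3.104, 0.001]
wrist_force: [-0.8, 1.1, 3.1]
opening: 0.0001
grasp_force: 1.4
```

arm_command(
  commands=[
    [0, 0, 0.0006, 0, 0, 0, 0],
    [0, 0, 0.0006, 0, 0, 0, 0],
    [0, 0, 0.0006, 0, 0, 0, 0],
  ],
)

```text
time_s: 10.9
position: [0.5853, 0.077, 0.199]
tool_rot: [-0.478, 3.104, 0.001]
wrist_force: [-1.6, 1.0, 6.4]
opening: 0.0
grasp_force: 2.6
```

arm_command(
  commands=[
    [0, 0, 0.0005, 0, 0, 0, 0],
    [0, 0, 0.0005, 0, 0, 0, 0],
  ],
)

```text
time_s: 11.1
position: [0.5853, 0.077, 0.1989]
tool_rot: [-0.478, 3.103, 0.001]
wrist_force: [-2.2, 1.8, 6.8]
opening: -0.0
grasp_force: 3.4
```

arm_command(
  commands=[
    [-0.002, 0, 0, 0, 0, 0, 0],
    [-0.004, 0, 0, 0, 0, 0, 0],
    [-0.006, 0, 0, 0, 0, 0, 0],
    [-0.008, 0, 0, 0, 0, 0, 0],
  ],
)

```text
time_s: 11.5
position: [0.5909, 0.0788, 0.1994]
tool_rot: [0.477, -3.1, 0.002]
wrist_force: [-9.9, -0.8, 17.3]
opening: -0.0001
grasp_force: 8.9
```

arm_command(
  commands=[
    [-0.002, 0, 0, 0, 0, 0, 0],
    [-0.004, 0, 0, 0, 0, 0, 0],
    [-0.006, 0, 0, 0, 0, 0, 0],
    [-0.007, 0, 0, 0, 0, 0, 0],
    [-0.007, 0, 0, 0, 0, 0, 0],
  ],
)

```text
time_s: 12.0
position: [0.5994, 0.0812, 0.2001]
tool_rot: [-0.478, 3.104, -0.001]
wrist_force: [-4.1, -0.7, 13.1]
opening: 0.0
grasp_force: 6.1
```

Force rose to 17 N mid-stroke, so I'll ride about 1.5 mm higher and use a shorter lead-in.

arm_command(
  commands=[
    [0, 0, -0.006, 0, 0, 0, 0],
    [0.007, 0, -0.006, 0, 0, 0, 0],
    [0.013, 0, -0.006, 0, 0, 0, 0],
    [0.013, 0, -0.0035, 0, 0, 0, 0],
    [0.013, 0, -0.0018, 0, 0, 0, 0],
    [0.013, 0, -0.0016, 0, 0, 0, 0],
  ],
)

```text
time_s: 12.6
position: [0.5865, 0.0773, 0.198]
tool_rot: [0.478, -3.104, -0.0]
wrist_force: [-0.3, -0.6, -0.1]
opening: 0.0001
grasp_force: 0.0
```

arm_command(
  commands=[
    [-0.002, 0, 0, 0, 0, 0, 0],
    [-0.004, 0, 0, 0, 0, 0, 0],
  ],
)

```text
time_s: 12.8
position: [0.5899, 0.0784, 0.1985]
tool_rot: [0.477, -3.101, 0.001]
wrist_force: [-5.4, -1.7, 2.1]
opening: -0.0
grasp_force: 3.1
```

arm_command(
  commands=[
    [-0.002, 0, 0, 0, 0, 0, 0],
    [-0.004, 0, 0, 0, 0, 0, 0],
  ],
)

```text
time_s: 13.0
position: [0.593, 0.0794, 0.1995]
tool_rot: [0.477, -3.099, 0.002]
wrist_force: [-8.5, -2.6, 10.9]
opening: -0.0003
grasp_force: 6.1
```

arm_command(
  commands=[
    [-0.002, 0, 0, 0, 0, 0, 0],
    [-0.004, 0, 0, 0, 0, 0, 0],
    [-0.005, 0, 0, 0, 0, 0, 0],
  ],
)

```text
time_s: 13.3
position: [0.5997, 0.0813, 0.2002]
tool_rot: [-0.478, 3.104, -0.001]
wrist_force: [-3.8, -1.1, 5.2]
opening: -0.0002
grasp_force: 2.9
```

arm_command(
  commands=[
    [-0.002, 0, 0.0002, 0, 0, 0, 0],
    [-0.003, 0, 0.0004, 0, 0, 0, 0],
  ],
)

```text
time_s: 13.5
position: [0.6026, 0.0822, 0.2002]
tool_rot: [-0.478, 3.104, -0.001]
wrist_force: [-3.8, -0.6, 7.1]
opening: 0.0001
grasp_force: 3.8
```

arm_command(
  commands=[
    [-0.002, 0, 0, 0, 0, 0, 0],
    [-0.004, 0, 0, 0, 0, 0, 0],
  ],
)

```text
time_s: 13.7
position: [0.6064, 0.0833, 0.2002]
tool_rot: [-0.478, 3.104, -0.001]
wrist_force: [-3.8, -1.5, 7.0]
opening: 0.0001
grasp_force: 3.5
```

arm_command(
  commands=[
    [-0.002, 0, 0, 0, 0, 0, 0],
    [-0.003, 0, 0, 0, 0, 0, 0],
  ],
)

```text
time_s: 13.9
position: [0.6095, 0.0842, 0.2001]
tool_rot: [-0.478, 3.103, -0.001]
wrist_force: [-2.6, -1.9, 5.1]
opening: -0.0003
grasp_force: 2.7
```

Now it rides a steady 7 N plateau with about 4 N of drag between x = 0.598 and 0.610. I'll repeat strokes over that range.

arm_command(
  commands=[
    [0, 0, -0.005, 0, 0, 0, 0],
    [0.007, 0, -0.006, 0, 0, 0, 0],
    [0.0118, 0, -0.005, 0, 0, 0, 0],
    [0.0118, 0, -0.0025, 0, 0, 0, 0],
    [0.0118, 0, -0.0004, 0, 0, 0, 0],
    [0.0118, 0, 0.0001, 0, 0, 0, 0],
    [0.0098, 0, 0.0001, 0, 0, 0, 0],
    [0.0072, 0, 0.0001, 0, 0, 0, 0],
    [0.0046, 0, 0.0001, 0, 0, 0, 0],
    [0.002, 0, 0.0001, 0, 0, 0, 0],
    [-0.0005, 0, 0.0001, 0, 0, 0, 0],
  ],
)

```text
time_s: 15.0
position: [0.609, 0.0843, 0.2001]
tool_rot: [0.478, -3.104, 0.001]
wrist_force: [-3.6, -1.6, 7.8]
opening: 0.0003
grasp_force: 3.9
```

arm_command(
  commands=[
    [0, 0, -0.005, 0, 0, 0, 0],
    [0.007, 0, -0.006, 0, 0, 0, 0],
    [0.0118, 0, -0.005, 0, 0, 0, 0],
    [0.0118, 0, -0.0025, 0, 0, 0, 0],
    [0.0118, 0, -0.0004, 0, 0, 0, 0],
    [0.0118, 0, 0.0001, 0, 0, 0, 0],
    [0.0098, 0, 0.0001, 0, 0, 0, 0],
    [0.0072, 0, 0.0001, 0, 0, 0, 0],
  ],
)

```text
time_s: 15.8
position: [0.602, 0.0822, 0.2001]
tool_rot: [0.478, -3.104, 0.001]
wrist_force: [-4.0, -0.9, 9.1]
opening: 0.0001
grasp_force: 4.8
```

arm_command(
  commands=[
    [-0.0026, 0, 0, 0, 0, 0, 0],
    [-0.0052, 0, 0, 0, 0, 0, 0],
    [-0.0075, 0, 0, 0, 0, 0, 0],
  ],
)

```text
time_s: 16.1
position: [0.6091, 0.0844, 0.2001]
tool_rot: [0.478, -3.104, 0.001]
wrist_force: [-4.3, 0.1, 8.3]
opening: 0.0
grasp_force: 4.3
```

arm_command(
  commands=[
    [0, 0, -0.005, 0, 0, 0, 0],
    [0.007, 0, -0.006, 0, 0, 0, 0],
    [0.0118, 0, -0.005, 0, 0, 0, 0],
    [0.0118, 0, -0.0025, 0, 0, 0, 0],
    [0.0118, 0, -0.0004, 0, 0, 0, 0],
    [0.0118, 0, 0, 0, 0, 0, 0],
    [0.0098, 0, 0, 0, 0, 0, 0],
    [0.0072, 0, 0, 0, 0, 0, 0],
    [0.0046, 0, 0, 0, 0, 0, 0],
    [0.002, 0, 0, 0, 0, 0, 0],
    [0, 0, 0, 0, 0, 0, 0],
  ],
)

```text
time_s: 17.2
position: [0.609, 0.0847, 0.2001]
tool_rot: [0.478, -3.104, -0.0]
wrist_force: [-5.4, -0.5, 9.4]
opening: -0.0
grasp_force: 4.7
```

arm_command(
  commands=[
    [0, 0, -0.005, 0, 0, 0, 0],
    [0.007, 0, -0.006, 0, 0, 0, 0],
    [0.0118, 0, -0.005, 0, 0, 0, 0],
    [0.0118, 0, -0.0025, 0, 0, 0, 0],
    [0.0118, 0, -0.0004, 0, 0, 0, 0],
    [0.0118, 0, 0, 0, 0, 0, 0],
    [0.0098, 0, 0, 0, 0, 0, 0],
    [0.0072, 0, 0, 0, 0, 0, 0],
    [0.0046, 0, 0, 0, 0, 0, 0],
    [0.002, 0, 0, 0, 0, 0, 0],
    [0, 0, 0, 0, 0, 0, 0],
  ],
)

```text
time_s: 18.3
position: [0.6084, 0.0845, 0.2001]
tool_rot: [0.478, -3.102, 0.0]
wrist_force: [-7.2, -0.3, 12.5]
opening: -0.0003
grasp_force: 5.8
```

arm_command(
  commands=[
    [0, 0, -0.005, 0, 0, 0, 0],
    [0.007, 0, -0.006, 0, 0, 0, 0],
    [0.0118, 0, -0.005, 0, 0, 0, 0],
    [0.0118, 0, -0.0025, 0, 0, 0, 0],
    [0.0118, 0, -0.0004, 0, 0, 0, 0],
    [0.0118, 0, 0, 0, 0, 0, 0],
    [0.0098, 0, 0, 0, 0, 0, 0],
    [0.0072, 0, 0, 0, 0, 0, 0],
    [0.0046, 0, 0, 0, 0, 0, 0],
    [0.002, 0, 0, 0, 0, 0, 0],
    [0, 0, 0, 0, 0, 0, 0],
  ],
)

```text
time_s: 19.4
position: [0.6074, 0.0842, 0.2]
tool_rot: [0.477, -3.099, 0.001]
wrist_force: [-10.2, -1.6, 15.2]
opening: -0.0001
grasp_force: 7.3
```

Drag went up to the slip ratio of about 0.67, so the worm seems stalled. I'll lift off and check.

arm_command(
  commands=[
    [0, 0, -0.01, 0, 0, 0, 0],
    [0, 0, -0.04, 0, 0, 0, 0],
    [0.03, 0, -0.08, 0, 0, 0, 0],
    [0.06, -0.04, -0.1, 0, 0, 0, 0],
    [0.09, -0.09, -0.1, 0, 0, 0, 0],
    [0.12, -0.14, -0.1, 0, 0, 0, 0],
    [0.14, -0.18, -0.1, 0, 0, 0, 0],
    [0.14, -0.22, -0.1, 0, 0, 0, 0],
    [0.14, -0.22, -0.1, 0, 0, 0, 0],
    [0.14, -0.22, -0.1, 0, 0, 0, 0],
  ],
)

```text
time_s: 20.4
position: [0.5422, -0.169, 0.298]
tool_rot: [-0.473, 3.106, 0.001]
wrist_force: [-0.4, 0.8, -0.4]
opening: -0.0
grasp_force: 0.0
```

```bash
cat >> h.py <<'E'
def handle(c,f,lim=None,ang=2.4,z=.0217):
    """handle direction: rotate about nut so that the handle points to -x, fit its middle line beyond 85 mm"""
    a=np.radians(ang);N=np.array([.628,.0863]);s=.0005
    X=np.arange(-.19,-.085,s);Y=np.arange(-.025,.025,s)
    XX,YY=np.meshgrid(X,Y,indexing="ij")
    G=np.stack([N[0]+XX*np.cos(a)-YY*np.sin(a),N[1]+XX*np.sin(a)+YY*np.cos(a),0*XX+z],-1)
    uv=topuv(c,G).astype(np.float32);o=cv2.remap(f,uv[...,0],uv[...,1],1);h=cv2.cvtColor(o,cv2.COLOR_RGB2HSV)
    m=((h[...,1]<80)&(h[...,2]>100)).astype(np.uint8)
    m[X>-.1]=0
    n,l,s_,_=cv2.connectedComponentsWithStats(m);k=1+np.argmax(s_[1:,4]);m=l==k
    r=np.array([(X[i],(Y[m[i]].min()+Y[m[i]].max())/2) for i in range(len(X)) if m[i].any()])
    e=r[0,0];r=r[r[:,0]>e+.014];p=np.polyfit(r[:,0],r[:,1],1)
    print("end",e,"handle line deg",ang+np.degrees(np.arctan(p[0])),"offset at nut mm",1000*p[1],"rms",np.std(r[:,1]-np.polyval(p,r[:,0])),len(r))
E
python3 - <<'E'
from h import *
st();c,f=wfit();np.savez("cl.npz",f=f);handle(c,f);handle(c,np.load("on.npz")["f"])
g=np.load("on.npz")["f"]
A=[cv2.resize(x[165:200,240:280],(380,332),interpolation=cv2.INTER_CUBIC) for x in(g,f)]
save("close.png",np.hstack(A))
E
```

```text
t 20.4 tip [ 0.5422 -0.1689  0.1246] yaw tool x -162.67 q [-0.42  0.16  0.01  1.42  0.   -0.72] F [-0.4  0.8 -0.4] op -4.745640800888163e-06 0.0
end -0.174 handle line deg 8.069383041863386 offset at nut mm 12.292123629112671 rms 0.0016169401655896087 119
end -0.179 handle line deg 6.939101273224882 offset at nut mm 8.208887708706044 rms 0.002168972843788238 129
```

View pics/close.png

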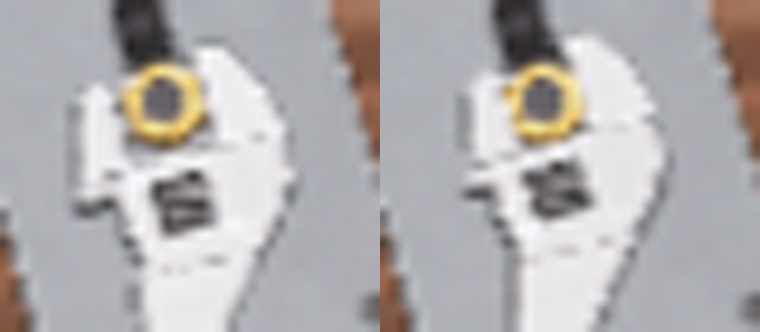

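The right half shows the jaws closed on the nut at (545,100), with both faces touching and the throat up close. I'll recompute the handle direction clear of the plate and plan the swing.

```bash
sed -i 's/m\[X>-.1\]=0/m[X>-.122]=0/' h.py
python3 - <<'E'
from h import *
c=dict(np.load("cal.npz"))
for n in("on","cl"): 
    f=np.load(n+".npz")["f"];handle(c,f,ang=2.4)
N=np.array([.628,.0863])
st()
# push on -y side of handle at r=.15, contact half-width 12 + tip half
for d in(2.4,):
    a=np.radians(180+d);u=np.array([np.cos(a),np.sin(a)]);n=np.array([-u[1],u[0]]) # n ccw
    print(u,n)
E
```

```text
end -0.179 handle line deg 2.515890269543612 offset at nut mm -2.977393980848135 rms 0.0001234881674541263 85
end -0.174 handle line deg 3.992950024747351 offset at nut mm 2.154457088667637 rms 0.000241405534101961 75
t 20.6 tip [ 0.5424 -0.1659  0.1249] yaw tool x -162.37 q [-0.42  0.16  0.01  1.42  0.   -0.72] F [-0.8  1.1 -0. ] op 1.3484235623786704e-05 0.0
[-0.99912283 -0.04187565] [ 0.04187565 -0.99912283]
```

Run:
```python
from h import *
goal([.478,.038],184,.1246);goal([.478,.038],184,.010)
```

```text
shift mm [ -0.4 213.9   0.4] turn [ 4.000e-02 -1.000e-02  1.363e+01]
shift mm [ -0.4 213.8 115. ] turn [ 4.000e-02 -1.000e-02  1.363e+01]
```

arm_command(
  commands=[
    [0, 0.04, 0, 0, 0, 3, 0],
    [0, 0.085, 0, 0, 0, 7, 0],
    [0, 0.13, 0.02, 0, 0, 11, 0],
    [0, 0.17, 0.05, 0, 0, 13.6, 0],
    [0, 0.205, 0.08, 0, 0, 13.6, 0],
    [0, 0.214, 0.1, 0, 0, 13.6, 0],
    [0, 0.214, 0.112, 0, 0, 13.6, 0],
    [0, 0.214, 0.115, 0, 0, 13.6, 0],
    [0, 0.214, 0.115, 0, 0, 13.6, 0],
  ],
)

```text
time_s: 21.5
position: [0.4783, 0.0365, 0.1837]
tool_rot: [-0.107, 3.139, -0.001]
wrist_force: [0.2, -0.3, 0.0]
opening: 0.0005
grasp_force: 0.0
```

arm_command(
  commands=[
    [0, 0.003, 0, 0, 0, 0, 0],
    [0, 0.006, 0, 0, 0, 0, 0],
    [0, 0.009, 0, 0, 0, 0, 0],
    [0, 0.011, 0, 0, 0, 0, 0],
    [0, 0.012, 0, 0, 0, 0, 0],
  ],
)

```text
time_s: 22.0
position: [0.4772, 0.0488, 0.1837]
tool_rot: [-0.107, 3.139, -0.0]
wrist_force: [0.3, 0.3, -0.7]
opening: -0.0
grasp_force: 0.0
```

arm_command(
  commands=[
    [0, 0.001, 0, 0, 0, 0, 0],
    [0, 0.002, 0, 0, 0, 0, 0],
    [0, 0.002, 0, 0, 0, 0, 0],
  ],
)

```text
time_s: 22.3
position: [0.4769, 0.0508, 0.1834]
tool_rot: [0.108, -3.14, -0.0]
wrist_force: [1.1, -0.6, -0.5]
opening: 0.0
grasp_force: 0.0
```

arm_command(
  commands=[
    [0, 0.001, 0, 0, 0, 0, 0],
    [0, 0.002, 0, 0, 0, 0, 0],
    [0, 0.002, 0, 0, 0, 0, 0],
  ],
)

```text
time_s: 22.6
position: [0.4768, 0.0528, 0.1834]
tool_rot: [0.107, -3.14, -0.0]
wrist_force: [-0.7, -0.2, 0.7]
opening: -0.0003
grasp_force: 0.0
```

arm_command(
  commands=[
    [0, 0.001, 0, 0, 0, 0, 0],
    [0, 0.002, 0, 0, 0, 0, 0],
    [0, 0.002, 0, 0, 0, 0, 0],
  ],
)

```text
time_s: 22.9
position: [0.4767, 0.0546, 0.1834]
tool_rot: [-0.107, 3.14, -0.001]
wrist_force: [-0.4, -0.8, -0.2]
opening: 0.0
grasp_force: 0.6
```

arm_command(
  commands=[
    [0, 0.001, 0, 0, 0, 0, 0],
    [0, 0.002, 0, 0, 0, 0, 0],
    [0, 0.002, 0, 0, 0, 0, 0],
  ],
)

```text
time_s: 23.2
position: [0.4765, 0.0565, 0.1834]
tool_rot: [0.107, -3.14, 0.002]
wrist_force: [-1.1, -3.7, -0.1]
opening: -0.0001
grasp_force: 1.4
```

Run:
```python
from h import *
st();s=env.get_state();Rt=R.from_rotvec(s["tool_rot"]).as_matrix()
N=np.array([.628,.0875]);r=s["position"][:2]-N
for p in list(range(3,49,3)):
    a=-np.radians(p);d=np.array([[np.cos(a),-np.sin(a)],[np.sin(a),np.cos(a)]])@r-r
    print(p,(Rt[:2,:2].T@d).round(4))
```

```text
t 23.2 tip [0.4765 0.0563 0.01  ] yaw tool x -176.1 q [-0.02  0.   -0.39  1.18 -0.   -0.09] F [-1.1 -3.7 -0.1] op -6.673834461000233e-05 1.401310351338907
3 [0.0009 0.008 ]
6 [0.0013 0.0161]
9 [0.0013 0.0242]
12 [0.0009 0.0323]
15 [0.0001 0.0404]
18 [-0.0011  0.0484]
21 [-0.0028  0.0563]
24 [-0.0049  0.0641]
27 [-0.0073  0.0718]
30 [-0.0102  0.0794]
33 [-0.0135  0.0868]
36 [-0.0171  0.094 ]
39 [-0.0212  0.1011]
42 [-0.0256  0.1079]
45 [-0.0303  0.1144]
48 [-0.0354  0.1207]
```

arm_command(
  commands=[
    [0.0005, 0.004, 0, 0, 0, 1.5, 0],
    [0.0009, 0.008, 0, 0, 0, 3, 0],
    [0.0013, 0.0161, 0, 0, 0, 6, 0],
    [0.0013, 0.0242, 0, 0, 0, 9, 0],
    [0.0009, 0.0323, 0, 0, 0, 12, 0],
    [0.0001, 0.0404, 0, 0, 0, 15, 0],
    [-0.0011, 0.0484, 0, 0, 0, 18, 0],
    [-0.0028, 0.0563, 0, 0, 0, 21, 0],
    [-0.0028, 0.0563, 0, 0, 0, 21, 0],
  ],
)

```text
time_s: 24.1
position: [0.4756, 0.1133, 0.1834]
tool_rot: [0.465, 3.107, -0.001]
wrist_force: [0.9, -3.4, -0.1]
opening: 0.0002
grasp_force: 1.1
```

Run:
```python
from h import *
st();s=env.get_state();Rt=R.from_rotvec(s["tool_rot"]).as_matrix()
N=np.array([.628,.0875]);r=s["position"][:2]-N;print(np.hypot(*r),np.degrees(np.arctan2(*r[::-1])))
for p in list(range(3,34,3)):
    a=-np.radians(p);d=np.array([[np.cos(a),-np.sin(a)],[np.sin(a),np.cos(a)]])@r-r
    print(p,(Rt[:2,:2].T@d).round(4))
```

```text
t 24.1 tip [0.4756 0.1132 0.01  ] yaw tool x 162.96 q [ 0.1   0.03 -0.37  1.18 -0.    0.39] F [ 0.9 -3.4 -0.1] op 0.0002275231276388662 1.1165008267971643
0.15459270985721346 170.3884347981609
3 [0.0008 0.0081]
6 [0.0012 0.0161]
9 [0.0012 0.0242]
12 [0.0008 0.0323]
15 [-0.      0.0404]
18 [-0.0013  0.0483]
21 [-0.003   0.0563]
24 [-0.0051  0.0641]
27 [-0.0076  0.0718]
30 [-0.0105  0.0793]
33 [-0.0138  0.0867]
```

Turning smoothly at 3.4 N, which is about the nut's expected torque. I'll do another 23°, then back off and measure.

arm_command(
  commands=[
    [0.0008, 0.0081, 0, 0, 0, 3, 0],
    [0.0012, 0.0161, 0, 0, 0, 6, 0],
    [0.0012, 0.0242, 0, 0, 0, 9, 0],
    [0.0008, 0.0323, 0, 0, 0, 12, 0],
    [0, 0.0404, 0, 0, 0, 15, 0],
    [-0.0013, 0.0483, 0, 0, 0, 18, 0],
    [-0.003, 0.0563, 0, 0, 0, 21, 0],
    [-0.0043, 0.0615, 0, 0, 0, 23, 0],
    [-0.0043, 0.0615, 0, 0, 0, 23, 0],
  ],
)

```text
time_s: 25.0
position: [0.4975, 0.1703, 0.1832]
tool_rot: [-1.075, -2.951, 0.002]
wrist_force: [0.4, -3.5, -0.1]
opening: 0.0002
grasp_force: 1.4
```

Run:
```python
from h import *
st();c,f=wfit();
for a in(-39,-37,-42): handle(c,f,ang=a)
save("t.png",f[100:260,180:340])
```

```text
t 25.0 tip [0.4973 0.1701 0.0098] yaw tool x 139.98 q [ 0.2   0.12 -0.27  1.18 -0.    0.9 ] F [ 0.4 -3.5 -0.1] op 0.00019696897001700563 1.4186943374807015
end -0.19 handle line deg -24.53981540384194 offset at nut mm 45.60114324340211 rms 0.0030936689586045295 107
end -0.19 handle line deg -22.31767904281996 offset at nut mm 48.50056329473542 rms 0.003324264016076305 107
end -0.19 handle line deg -30.405172898639933 offset at nut mm 34.62502694018303 rms 0.0028235900422896214 107
```

arm_command(
  commands=[
    [0, -0.01, 0, 0, 0, 0, 0],
    [0, -0.03, -0.02, 0, 0, 0, 0],
    [0, -0.05, -0.06, 0, 0, 0, 0],
    [-0.01, -0.09, -0.1, 0, 0, 0, 0],
    [-0.05, -0.13, -0.1, 0, 0, 0, 0],
    [-0.08, -0.17, -0.1, 0, 0, 0, 0],
    [-0.1, -0.21, -0.1, 0, 0, 0, 0],
    [-0.12, -0.25, -0.1, 0, 0, 0, 0],
    [-0.13, -0.28, -0.1, 0, 0, 0, 0],
    [-0.13, -0.28, -0.1, 0, 0, 0, 0],
  ],
)

```text
time_s: 26.2
position: [0.4156, -0.1301, 0.2836]
tool_rot: [1.084, 2.947, 0.001]
wrist_force: [-0.5, 1.2, -0.1]
opening: 0.0001
grasp_force: 0.0
```

Run:
```python
from h import *
st();c,f=wfit(name="fin.png")
for a in(-39,-41): handle(c,f,ang=a)
```

```text
t 26.2 tip [ 0.4159 -0.1301  0.1102] yaw tool x 139.59 q [-0.46 -0.18 -0.36  1.39  0.    0.25] F [-0.5  1.2 -0.1] op 0.00013867986516804967 0.0
end -0.1745 handle line deg -40.41193955119997 offset at nut mm -0.5604750512644983 rms 0.00023567586144263207 76
end -0.1745 handle line deg -40.23479633109557 offset at nut mm -0.14634313055363551 rms 0.0002157193382514333 76
```

View pics/fin.png

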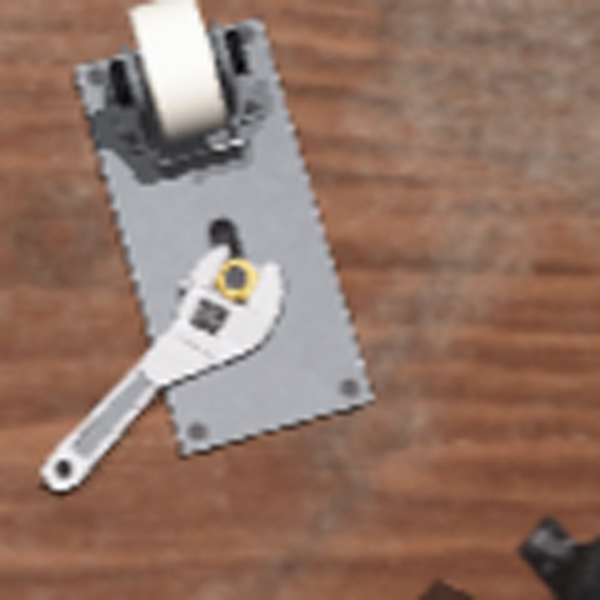

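The wrench is snug with its throat against the nut at (237,282). The handle reads -40.3°, about 44° of swing, so I'll nudge another 1.6°.

Run:
```python
from h import *
goal([.4812,.1510],139.5,.11);goal([.4812,.1510],139.5,.0098)
```

```text
shift mm [129.2 253.9   0.4] turn [ 0.09 -0.01  0.49]
shift mm [129.1 253.7 100.6] turn [ 0.09 -0.01  0.49]
```

arm_command(
  commands=[
    [0.02, 0.04, 0, 0, 0, 0, 0],
    [0.04, 0.085, 0, 0, 0, 0, 0],
    [0.065, 0.13, 0, 0, 0, 0, 0],
    [0.09, 0.175, 0, 0, 0, 0, 0],
    [0.11, 0.215, 0.02, 0, 0, 0, 0],
    [0.125, 0.245, 0.05, 0, 0, 0, 0],
    [0.129, 0.2537, 0.08, 0, 0, 0, 0],
    [0.129, 0.2537, 0.097, 0, 0, 0, 0],
    [0.129, 0.2537, 0.1, 0, 0, 0, 0],
    [0.129, 0.2537, 0.1, 0, 0, 0, 0],
  ],
)

```text
time_s: 27.4
position: [0.4807, 0.1509, 0.1829]
tool_rot: [-1.073, -2.951, 0.001]
wrist_force: [-0.7, 0.3, -0.4]
opening: -0.0002
grasp_force: 0.0
```

Run:
```python
from h import *
st();goal([.4973,.1701],139.5,.0098);goal([.4996,.1737],138,.0098)
```

```text
t 27.4 tip [0.4805 0.1509 0.0095] yaw tool x 140.04 q [ 0.17  0.07 -0.33  1.18  0.    0.87] F [-0.7  0.3 -0.4] op -0.00018403372455357852 0.0
shift mm [-0.4 25.4 -0.4] turn [-0.05 -0.08  0.54]
shift mm [ 0.2 29.6 -0.4] turn [-0.06 -0.08  2.04]
```

arm_command(
  commands=[
    [0, 0.01, 0, 0, 0, 0, 0],
    [0, 0.019, 0, 0, 0, 0.5, 0],
    [0, 0.024, 0, 0, 0, 1, 0],
    [0, 0.027, 0, 0, 0, 1.5, 0],
    [0, 0.029, 0, 0, 0, 2, 0],
    [0, 0.0303, 0, 0, 0, 2, 0],
    [0, 0.0303, 0, 0, 0, 2, 0],
  ],
)

```text
time_s: 28.1
position: [0.5007, 0.172, 0.1843]
tool_rot: [-1.13, -2.931, 0.006]
wrist_force: [-3.8, -5.3, 5.3]
opening: 0.0001
grasp_force: 4.1
```

arm_command(
  commands=[
    [0, -0.01, 0, 0, 0, 0, 0],
    [0, -0.03, -0.02, 0, 0, 0, 0],
    [0, -0.05, -0.06, 0, 0, 0, 0],
    [-0.01, -0.09, -0.1, 0, 0, 0, 0],
    [-0.05, -0.13, -0.1, 0, 0, 0, 0],
    [-0.08, -0.17, -0.1, 0, 0, 0, 0],
    [-0.1, -0.21, -0.1, 0, 0, 0, 0],
    [-0.12, -0.25, -0.1, 0, 0, 0, 0],
    [-0.13, -0.28, -0.1, 0, 0, 0, 0],
    [-0.13, -0.28, -0.1, 0, 0, 0, 0],
    [-0.13, -0.28, -0.1, 0, 0, 0, 0],
  ],
)

```text
time_s: 29.2
position: [0.4096, -0.1225, 0.2835]
tool_rot: [1.131, 2.93, 0.002]
wrist_force: [-0.1, 0.1, 0.8]
opening: 0.0002
grasp_force: 0.0
```

Run:
```python
from h import *
st();c,f=wfit()
for a in(-40,-42): handle(c,f,ang=a)
```

```text
t 29.2 tip [ 0.4098 -0.1223  0.1101] yaw tool x 137.77 q [-0.45 -0.2  -0.38  1.4   0.    0.29] F [-0.1  0.1  0.8] op 0.00016109439793132968 0.0
end -0.174 handle line deg -41.47322815007495 offset at nut mm -1.6029540066381942 rms 0.00019863935772283873 75
end -0.174 handle line deg -41.33823464952763 offset at nut mm -1.284713134186799 rms 0.00020459035927884476 75
```

```bash
python3 -c "
from workcell import finish_job
print(finish_job())"
```

```text
the job is handed in; nothing more can be done
None
```

The job is handed in. The wrench lies on the plate, closed on the brass nut and let go, after a clockwise handle swing of about 45° measured from the top camera; the worm briefly saw 17 N (limit 20), and I can't confirm the exact nut angle or jaw gap directly.

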